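Restock the cup bay and press its label holder into the sprung shelf rail

ROBOT

A 6-joint arm with a two-finger parallel gripper is mounted at the origin on a cart in front of the work surface, level with it; the furniture and walls round the work are solid. World frame = base frame: x ahead of the robot, y to its left, z up, the work surface at z = 0. Lengths are in mm, angles in rad, forces in N, time in s.
With the tool pointing down it reaches from about 350 to 850 mm from the base axis. Payload 8.1 kg.
Tool frame: the origin (TCP) lies on the centre line of the jaws, within the pads' length; the fingertips stand 17 mm ahead of it and the grasp point (between the pads) lies 2 mm behind it; x points along the fingers, z is the direction in which the jaws open and shut, and the axes are right-handed (so a half turn about x gives the same grasp; the last joint's range is limited). The gripper opens to 85 mm and grips with 20 to 120 N. Pads are 22 mm wide; open, the fingers measure 114 mm over their backs; the gripper's body (76 mm by 85 mm) begins 54 mm behind the grasp point. The pads swing forward as they close: fully open they stand 13 mm farther back than shut.
Start: joints at [-1.264, 0.13, 1.488, -0, 1.523, -0.085], TCP at [229.132, -554.531, 248.292] pointing down, gripper open.
Joint ranges: [-2.96, 2.96], [-0.89, 2.26], [0.02, 2.5], [-1.34, 4.48], [0, 2.73], [-2.66, 2.66]. Speed limits (rad/s): [2.39, 2.39, 2.79, 3.14, 3.14, 3.14].

INTERFACE

Orientations are given as a 3x3 rotation matrix whose columns are the frame's x, y, z axes.
In Python, from bench import robot gives the robot as it stands. The module is installed in compiled form; this text tells all that it offers.
- The arm moves only by the tool drive_tool, never from a script. Its arguments are lists of equal length, an entry for each row: "xyz": the shift along the tool's x, y, z in mm, a list of three; "twist": the turn about the tool's x in rad. A call has 1 to 20 rows; each row shifts and turns the commanded pose from where the row before left it, along the tool's axes as they then stand; what a row does not reach is not made up. A row lasts 1/10 s, in which the tool goes at most 50 mm and 8.59 degrees, less where a joint would pass 70% of its speed; a pose out of reach is approached as far as the arm can. A call with a gripper value outside its range is refused whole. "claw" is the opening, from 0 (shut) to 1 (fully open), set as the call begins (left out, the last holds). The fingers move at their own pace and stop on an object; "force" is the grip in N (left out, the last holds). Time passes only in rows, so rows that do not move let the fingers close. It gives the time, the measured TCP pose, the force and the opening at its end, in the units of the state.
- robot.get_state(): the state, without advancing time (a new reading comes with each control period).
- robot.grab_frame(name): name is "scene" or "side" or "wrist"; returns the picture (420x560x3 uint8, red, green, blue); there is no depth.
- robot.camera_info(name): a dict with "fx", "fy", "cx", "cy" (pixels), "eye" and "attitude" of the camera in the world. Camera axes: x right, y up, looking along -z (the intrinsics and any distortion apply to the point x, -y, -z); pixel columns grow to the right and rows downward; lengths in mm; the calibration is good to about 2 mm. A picture is of the moment at which its call begins: read the wrist's pose just before it. camera_info takes no time and is no camera call; for the wrist camera it gives the pose at the moment of the call.
- robot.sign_off(): hands the job in, once; it reports no verdict.
The state is a dict: "time_s": time; "joints": joint angles; "dq": joint speeds; "tau": joint torques, N m; "eef_pos": TCP position; "eef_rot": TCP orientation; "wrist_force": force on the tool from outside, world axes, zero at the start; "torque": the same for the moment, N m; "grip_width": finger opening in mm.
Only numpy, scipy, OpenCV 4.12 (cv2) and the standard library are available. Lean on these libraries where they do the work, as an engineer would, in place of code of your own. Each camera call takes 0.05 s, during which the arm holds its last target. There are 200 camera calls.

TASK

Get the sample-cup bay of the little two-bay riser ready: nest the loose white cup squarely into the stack of cups standing in one bay and let go of it. Then pick up the white label holder, push it down over the riser's front lip into the slot in front of those cups, tongue behind the lip and card facing outward, until it is fully home against the spring. Finish while still holding it pressed home, so that I can tighten the lock screw, and leave everything else on the bench where it is.

Things in the scene. Friction and masses are not known exactly. Their poses are not given: they have to be found in the camera images.
- riser: Grey two-bay bench riser, fixed, 240 mm wide (y +-120), x -79 to +100; deck top z = 50, divider between the bays and back stop under 75 high. Along its front an aluminium rail: lip 3 mm thick, rounded top at z = 70, middle plane x = -76.5; behind it a channel 11 wide (x -75 to -64) with a left and a right slot. Origin: on the bench; x away from the robot, y left, z up.
- label_holder: White inverted U, 19 mm thick (x), 80 wide (y), 54 high, about 60 g, standing on its legs on the bench. Solid flat-sided head z 40 to 54, gripped from above across the 19 mm; below it two legs 40 long, 5 thick, 9 mm gap. Leg at -x: blank card with green band (front); leg at +x: tongue. Origin: centre of the underside between the leg tips; x from card to tongue, z up.
- cup_loose: The loose white sample cup, standing upright on the bench. Tapered open cup: rim 57 mm across (59 over the rolled edge), base 36, height 55, wall 1.8, 30 g; inner floor 18 mm up, so a cup nested in a like one stands 18 mm higher (1.5 mm play all round). Origin: centre of the underside, z up.
- cup_mid: The upper of the two white cups already nested on the riser; the loose cup goes into this one. Tapered open cup: rim 57 mm across (59 over the rolled edge), base 36, height 55, wall 1.8, 30 g; inner floor 18 mm up, so a cup nested in a like one stands 18 mm higher (1.5 mm play all round). Origin: centre of the underside, z up.
- cup_base: The lower cup of that stack, standing on the riser's deck in the left or the right bay. Tapered open cup: rim 57 mm across (59 over the rolled edge), base 36, height 55, wall 1.8, 30 g; inner floor 18 mm up, so a cup nested in a like one stands 18 mm higher (1.5 mm play all round). Origin: centre of the underside, z up.
- seat_left (a joint): Travel in m of the black sprung bar in the left slot: 0 up, about 0.006 with the holder home (room to 0.010). It takes 3 N at the start and 6 N home; let go, it lifts the holder 6 mm.
- seat_right (a joint): The same for the right slot.
- slot_left (a point): Top of the lip, middle plane, at the middle of the left slot (100 mm long); axes as the riser's, 70 mm over the bench. The holder goes straight down astride the lip: 3 mm play each way in x, 10 in y. The tongue meets the sprung bar with the holder's underside 34 mm below this point; home, with the head on the lip, it is 40 mm below.
- slot_right (a point): Top of the lip, middle plane, at the middle of the right slot (100 mm long); axes as the riser's, 70 mm over the bench. The holder goes straight down astride the lip: 3 mm play each way in x, 10 in y. The tongue meets the sprung bar with the holder's underside 34 mm below this point; home, with the head on the lip, it is 40 mm below.
- bottle: Bystander: white screw-cap reagent bottle, 50 mm across, 100 high, standing in the middle of the riser's other bay. Origin: centre of its underside.
- orange_jar: Bystander: small jar with an orange cap, 41 mm across, 53 high, just behind the bottle on the riser. Origin: centre of its underside.
- tube_a: Bystander: sample tube with teal cap, 41 mm across, 94 high, standing at the left by the big instrument. Origin: centre of its underside.
- tube_b: Bystander: second such tube, 41 mm across, 94 high, beside it. Origin: centre of its underside.

How it is judged (in metres and radians):
On the way:
1. the loose cup is nested squarely in the stack on the riser and released (z of cup_loose in the frame of cup_mid between 0.014 and 0.022 m and horizontal distance between cup_loose and cup_mid below 0.006 m and angle between each of cup_loose, cup_mid, cup_base's own z axis and vertical below 0.12 rad and z of cup_mid in the frame of cup_base between 0.014 and 0.022 m and horizontal distance between cup_mid and cup_base below 0.006 m and z of cup_base in the frame of riser between 0.046 and 0.056 m and contact force between the fingers and cup_loose below 0.1 N), for 0.2 s.
At the end, for the whole second after the job is handed in: Cups nested upright in one stack on the deck (within 6 mm of concentric, 4 mm in height), loose one released; holder held astride the lip before the cups, card outward, square to 0.1 rad, 14 mm sideways, head within 1.5 mm of the lip, bar pressed over 4.5 mm, fingers on it over 1 N (all of step 1 and ((y of cup_base in the frame of riser above 0.02 m and value of joint seat_left above 0.0045 m and y of label_holder in the frame of slot_left between -0.014 and 0.014 m and x of label_holder in the frame of slot_left between -0.005 and 0.005 m and z of label_holder in the frame of slot_left between -0.043 and -0.0385 m) or (y of cup_base in the frame of riser below -0.02 m and value of joint seat_right above 0.0045 m and y of label_holder in the frame of slot_right between -0.014 and 0.014 m and x of label_holder in the frame of slot_right between -0.005 and 0.005 m and z of label_holder in the frame of slot_right between -0.043 and -0.0385 m)) and angle between label_holder's own z axis and vertical below 0.06 rad and angle between the x axis of label_holder and the x axis of riser, either way round below 0.1 rad and x of riser in the frame of label_holder above 0.03 m and contact force between the fingers and label_holder above 1 N and linear speed of label_holder below 0.02 m/s); the arm keeps its last pose, push and grip.
It fails at once if a bystander is shifted by more than 3 cm or the stack's lowest cup by more than 2.5 cm (distance of any of bottle, orange_jar, tube_a, tube_b from where it was at the start of the episode above 0.03 m or distance of cup_base from where it was at the start of the episode above 0.025 m).
It also fails if it takes over 54 s, if anything falls off the work surface, if the arm or the gripper's body presses on something with over 40 N, if the wrist force passes 120 N, or if a joint passes its speed limit or range.

## Working session

There is one attempt and no reset: what is moved stays moved. The work goes in short steps, Python scripts to look and compute and a tool call to move; the robot and the scene stay as the last step left them, time stands still between calls to the robot, and variables do not carry over. Pictures are saved under pics/ and viewed, about 8 in all and at most 12, crops included, and the job is handed in when it is done.

Besides the shell and the picture viewer there is one more tool, called after ">>>" in YAML: its name, and indented under it one key for each argument. drive_tool: Moves the arm, as the interface text tells. Its arguments: {"type":"object","properties":{"xyz":{"type":"array"},"twist":{"type":"array"},"claw":{"type":"number"},"force":{"type":"number"}},"required":["xyz","twist"]}

```bash
mkdir -p pics
python3 - <<'E'
from bench import robot
import cv2,numpy as np
print(robot.get_state())
for n in ["scene","side"]:
    i=robot.camera_info(n); print(n,i)
    cv2.imwrite(f"pics/{n}0.png",robot.grab_frame(n)[:,:,::-1])
print(robot.camera_info("wrist"))
E
```

```text
{'time_s': 0.0, 'joints': array([-1.26440868e+00,  1.31135802e-01,  1.48929014e+00, -3.42341815e-06,
        1.52300824e+00, -8.54041478e-02]), 'dq': array([ 0.00095975, -0.00087835, -0.00107688,  0.00056954,  0.00021277,
        0.00224639]), 'tau': array([-1.24572118e-03, -5.69407225e+01, -5.00555062e+01, -4.31712078e-04,
        1.48667931e-02, -2.90617015e-05]), 'eef_pos': array([ 228.965695  , -554.02740277,  247.25359644]), 'eef_rot': array([[-5.58695416e-04,  9.24226335e-01,  3.81844692e-01],
       [ 1.75473527e-03,  3.81845070e-01, -9.24224682e-01],
       [-9.99998304e-01,  1.53676254e-04, -1.83510764e-03]]), 'wrist_force': array([0.35294503, 0.87563013, 0.59922142]), 'torque': array([-0.0023029 , -0.00546725,  0.00348918]), 'grip_width': 85.4442392066314}
scene {'fx': 516.9145354271716, 'fy': 516.9145354271716, 'cx': 284.55113964235943, 'cy': 213.05178642964077, 'eye': array([-337.57235423,  808.59263648,  878.31353601]), 'attitude': array([[-0.62116289,  0.45821412, -0.63576449],
       [-0.78367428, -0.36666445,  0.50140981],
       [-0.00335918,  0.80968945,  0.58684897]])}
side {'fx': 451.6677445836855, 'fy': 451.6677445836855, 'cx': 282.3488613365183, 'cy': 206.7687591686849, 'eye': array([220.62499588, 865.94611303, 705.04906492]), 'attitude': array([[-0.91754675,  0.23826374, -0.31833684],
       [-0.39739769, -0.57672639,  0.71376589],
       [-0.01352872,  0.7814199 ,  0.62385889]])}
{'fx': 299.4198481213206, 'fy': 299.4198481213206, 'cx': 277.16340417494183, 'cy': 210.7380414585816, 'eye': array([ 300.59425736, -523.78879688,  372.44813269]), 'attitude': array([[ 0.38278649,  0.88088963,  0.27840253],
       [-0.9238359 ,  0.36541949,  0.11399922],
       [-0.00131298, -0.30083561,  0.95367511]])}
```

View pics/scene0.png

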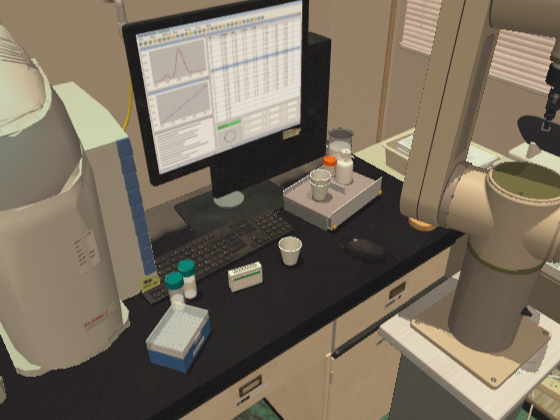

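View pics/side0.png

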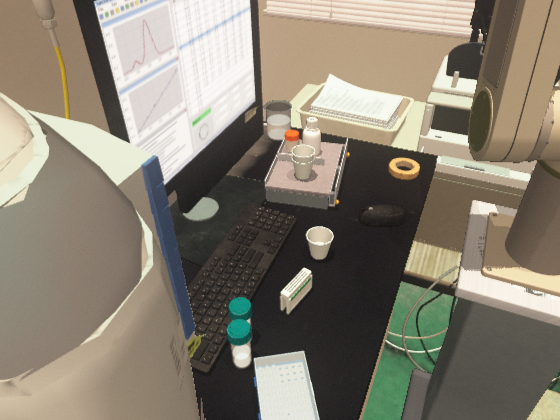

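```bash
cat > h.py <<'E'
from bench import robot
import cv2,numpy as np
def ray(n,u,v,info=None):
    i=info or robot.camera_info(n)
    d=np.array([(u-i["cx"])/i["fx"],-(v-i["cy"])/i["fy"],-1.])
    return np.array(i["eye"]),i["attitude"]@d
def onz(n,u,v,z,info=None):
    e,d=ray(n,u,v,info); return np.round(e+d*(z-e[2])/d[2],1)
def proj(n,p,info=None):
    i=info or robot.camera_info(n)
    c=i["attitude"].T@(np.array(p,float)-i["eye"])
    return np.array([i["cx"]-i["fx"]*c[0]/c[2],i["cy"]+i["fy"]*c[1]/c[2]])
E
python3 - <<'E'
from h import *
for nm,z,s,t in [("cup rim",55,(290,243),(319,236)),("holder top",54,(245,269),(298,286)),("stack rim",123,(319,174),(302,153)),
 ("riser FL",70,(334,210),(334,195)),("riser FR",70,(381,182),(348,145)),("tubeA",94,(175,280),(240,308)),("tubeB",94,(187,268),(239,330))]:
    print(nm,onz("scene",*s,z),onz("side",*t,z))
a=cv2.imread("pics/scene0.png")[150:300,220:400];b=cv2.imread("pics/side0.png")[110:320,260:360]
A=cv2.resize(a,(480,400),interpolation=2);B=cv2.resize(b,(286,600),interpolation=2)
C=np.zeros((600,770,3),np.uint8);C[:400,:480]=A;C[:,484:]=B
cv2.imwrite("pics/c1.png",C)
E
```

```text
cup rim [445.3 174.1  55. ] [440.5 184.   55. ]
holder top [437.2 317.4  54. ] [429.9 330.4  54. ]
stack rim [565.8 -26.3 123. ] [556.6 -10.  123. ]
riser FL [466.1   5.6  70. ] [451.1  53.3  70. ]
riser FR [ 483.6 -196.    70. ] [ 486.8 -174.7   70. ]
tubeA [466.1 481.9  94. ] [489.5 446.8  94. ]
tubeB [484.1 441.6  94. ] [470.2 487.   94. ]
```

View pics/c1.png

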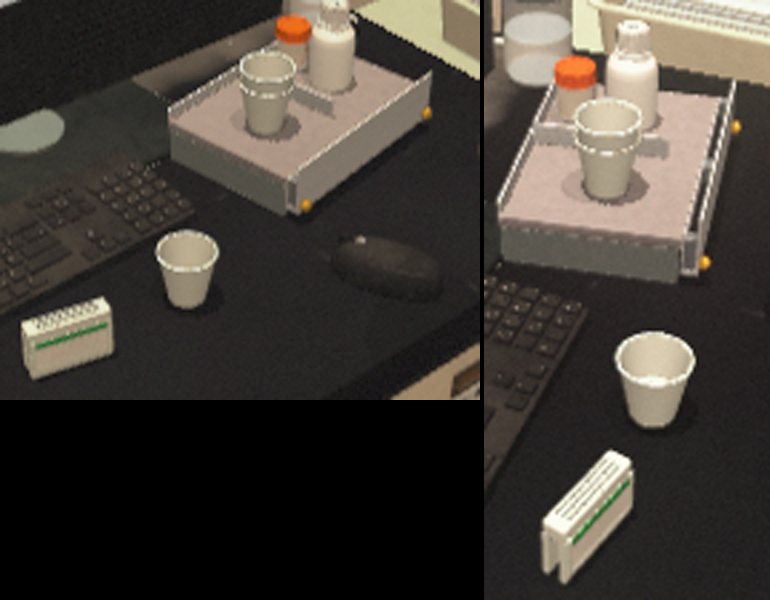

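>>> drive_tool:
  xyz:
    - [0,0,0]
    - [0,0,0]
    - [0,0,0]
    - [0,0,0]
    - [0,0,0]
    - [0,0,0]
    - [0,0,0]
    - [0,0,0]
  twist: [-0.147,-0.147,-0.147,-0.147,-0.147,-0.147,-0.147,-0.147]
  claw: 1
  force: 25

```text
time_s: 0.9
eef_pos: [229.0, -554.2, 247.7]
eef_rot: [[-0.0, -0.003, 1.0], [0.001, 1.0, 0.003], [-1.0, 0.001, -0.0]]
wrist_force: [-0.0, 0.1, -0.1]
grip_width: 85.7
```

>>> drive_tool:
  xyz:
    - [0,20,6]
    - [0,40,11]
    - [0,46,13]
    - [0,46,13]
    - [0,46,13]
    - [0,46,13]
    - [0,46,13]
    - [0,46,13]
    - [0,46,13]
    - [0,46,13]
    - [0,46,13]
    - [0,46,13]
    - [0,46,13]
    - [0,46,13]
    - [0,46,13]
    - [0,46,13]
    - [0,40,10]
    - [0,10,4]
    - [0,0,0]
  twist: [0,0,0,0,0,0,0,0,0,0,0,0,0,0,0,0,0,0,0]

```text
time_s: 2.8
eef_pos: [444.1, 200.0, 247.6]
eef_rot: [[-0.001, 0.0, 1.0], [-0.001, 1.0, -0.0], [-1.0, -0.001, -0.001]]
wrist_force: [-0.3, -0.8, -0.0]
grip_width: 85.4
```

Run:
```python
from h import *
s=robot.get_state();print(s["time_s"],s["eef_pos"],s["eef_rot"][:,2],s["joints"])
i=robot.camera_info("wrist");f=robot.grab_frame("wrist");np.save("w1.npy",i,allow_pickle=True)
cv2.imwrite("pics/w1.png",cv2.resize(f[:,:,::-1],(800,600)))
```

```text
2.8 [444.1076166  200.02373173 247.60566693] [ 9.99999021e-01 -2.39291537e-04 -1.37884440e-03] [ 3.17905135e-01 -1.77719784e-01  1.79269610e+00 -4.88607121e-05
  1.52808411e+00  3.18146200e-01]
```

View pics/w1.png

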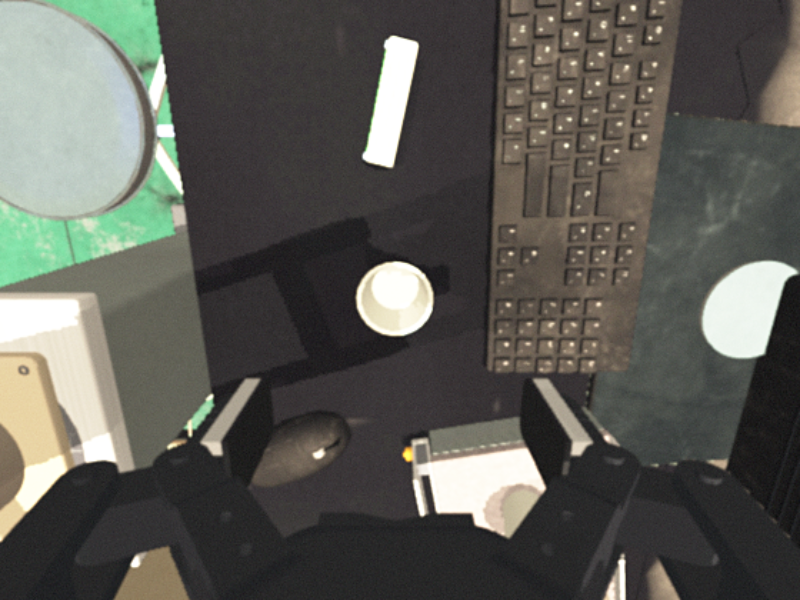

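Run:
```python
from h import *
i=np.load("w1.npy",allow_pickle=True).item()
f=cv2.resize(cv2.imread("pics/w1.png"),(560,420))
g=(f.min(2)>110).astype(np.uint8)
n,l,st,c=cv2.connectedComponentsWithStats(g)
for k in range(1,n):
    if st[k,4]>300 and 230<c[k][0]<320 and c[k][1]<260:
        cn=cv2.findContours((l==k).astype(np.uint8),0,2)[0][0]
        r=cv2.minAreaRect(cn); print(st[k],r)
        print([onz("wrist",*p,54 if c[k][1]<150 else 55,i) for p in cv2.boxPoints(r)])
        if c[k][1]>150:
            pts=np.array([onz("wrist",*p[0],55,i)[:2] for p in cn],np.float32); print("circ",cv2.minEnclosingCircle(pts), cv2.fitEllipse(pts))
for nm,u,v,z in [("riserFL",415,440,70),("FL2",428,440,70),("stackc?",522,510,50),("right back",0,0,0)]:
    print(nm,onz("wrist",u*.7,v*.7,z,i))
```

```text
[ 253   25   40   93 2011] ((272.69232177734375, 70.53846740722656), (24.318401336669922, 91.39012145996094), 11.309932708740234)
[array([418.6, 281. ,  54. ]), array([437.3, 360.4,  54. ]), array([459.6, 356.5,  54. ]), array([442.7, 276.5,  54. ])]
[ 249  183   54   52 2235] ((275.5, 208.5), (51.0, 53.0), 90.0)
[array([413.9, 209. ,  55. ]), array([471.2, 209.1,  55. ]), array([472.7, 149.8,  55. ]), array([412.2, 149.8,  55. ])]
circ ((443.3352966308594, 178.9850311279297), 30.554737091064453) ((443.2122497558594, 179.0282440185547), (59.436302185058594, 60.2826042175293), 19.822402954101562)
riserFL [460.2  61.9  70. ]
FL2 [471.   61.9  70. ]
stackc? [562.4 -28.8  50. ]
right back [147.9 396.1   0. ]
```

>>> drive_tool:
  xyz:
    - [20,-11,0]
    - [40,-10,-1]
    - [40,0,0]
    - [40,0,0]
    - [30,0,0]
    - [15,0,0]
    - [7,0,0]
    - [0,0,0]
  twist: [0,0,0,0,0,0,0,0]

```text
time_s: 3.65
eef_pos: [442.7, 176.5, 55.7]
eef_rot: [[-0.002, 0.004, 1.0], [-0.001, 1.0, -0.004], [-1.0, -0.001, -0.002]]
wrist_force: [0.0, -0.3, 0.3]
grip_width: 85.0
```

>>> drive_tool:
  xyz:
    - [0,0,0]
    - [0,0,0]
    - [0,0,0]
    - [0,0,0]
    - [0,0,0]
    - [0,0,0]
    - [0,0,0]
    - [0,0,0]
  twist: [0,0,0,0,0,0,0,0]
  claw: 0
  force: 20

```text
time_s: 4.45
eef_pos: [444.5, 178.2, 58.0]
eef_rot: [[0.003, 0.003, 1.0], [0.001, 1.0, -0.003], [-1.0, 0.001, 0.003]]
wrist_force: [-1.9, 0.5, 6.0]
grip_width: 54.3
```

>>> drive_tool:
  xyz:
    - [-10,0,0]
    - [-30,0,0]
    - [-40,0,0]
    - [-40,0,0]
    - [-40,0,0]
    - [-35,-10,4]
    - [0,-35,15]
    - [0,-40,17]
    - [0,-40,17]
    - [0,-40,17]
    - [0,-40,17]
    - [0,-25,11]
    - [0,-8,3]
    - [0,0,0]
    - [0,0,0]
  twist: [0,0,0,0,0,0,0,0,0,0,0,0,0,0,0]

```text
time_s: 5.95
eef_pos: [543.4, -59.6, 251.7]
eef_rot: [[0.0, 0.003, 1.0], [0.0, 1.0, -0.003], [-1.0, 0.0, 0.0]]
wrist_force: [0.6, -0.3, -0.4]
grip_width: 53.8
```

Run:
```python
from h import *
s=robot.get_state();print(s["time_s"],s["eef_pos"],s["eef_rot"][:,2],s["grip_width"],s["wrist_force"])
i=robot.camera_info("wrist");f=robot.grab_frame("wrist");np.save("w2.npy",i,allow_pickle=True)
cv2.imwrite("pics/w2.png",cv2.resize(f[:,:,::-1],(800,600)))
```

```text
5.95 [543.35960688 -59.57118964 251.71009136] [ 9.99996478e-01 -2.65081586e-03  1.28715049e-04] 53.81756793306728 [ 0.5772401  -0.33064703 -0.35183328]
```

View pics/w2.png

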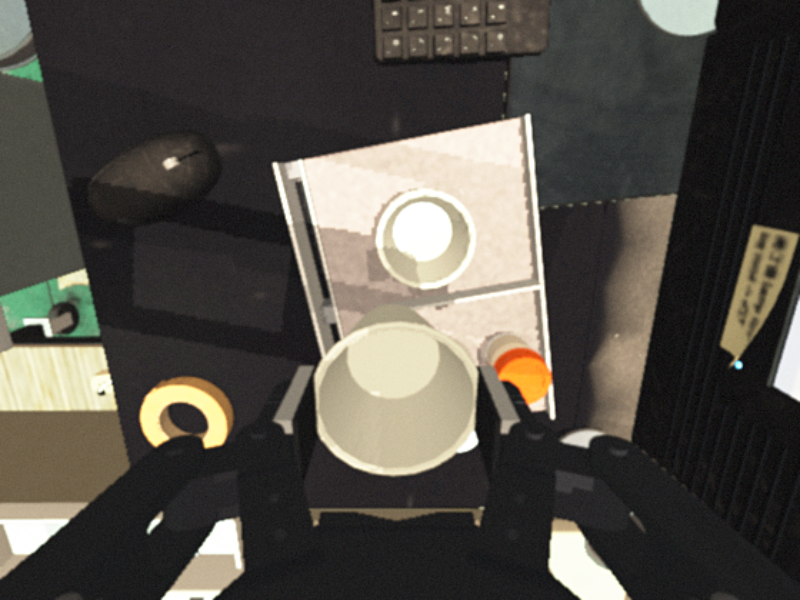

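Run:
```python
from h import *
i=np.load("w2.npy",allow_pickle=True).item()
P=lambda u,v,z:onz("wrist",u*.7,v*.7,z,i)
print("stack L,R,T,B",P(376,239,123),P(476,239,123),P(426,188,123),P(426,290,123))
for z in(245,250,255): print("held",z,P(314,400,z),P(479,400,z),P(396,322,z),P(396,475,z))
print("lip",P(279,165,70),P(322,345,70),"chan back",P(303,163,50),P(344,340,50))
print("outer left edge of riser",P(300,160,50), P(528,117,75),"divider",P(420,302,75),P(541,287,75),"back edge",P(541,287,75))
f=cv2.imread("pics/w2.png")
c=cv2.resize(f[140:370,240:560],(800,575),interpolation=2);cv2.imwrite("pics/w2c.png",c)
```

```text
stack L,R,T,B [532.1 -22.9 123. ] [591.6 -23.  123. ] [561.3   6.4 123. ] [562.4 -54.5 123. ]
held 245 [515.3 -59.3 245. ] [572.8 -59.4 245. ] [543.9 -30.4 245. ] [543.8 -90.8 245. ]
held 250 [516.4 -56.3 250. ] [571.7 -56.4 250. ] [543.9 -28.5 250. ] [543.8 -86.6 250. ]
held 255 [517.5 -53.4 255. ] [570.6 -53.5 255. ] [543.9 -26.7 255. ] [543.9 -82.5 255. ]
lip [464.1  19.3  70. ] [ 486.3 -114.1   70. ] chan back [476.4  20.7  50. ] [ 501.  -118.3   50. ]
outer left edge of riser [474.4  22.8  50. ] [630.1  48.8  75. ] divider [561.7 -77.5  75. ] [650.1 -66.1  75. ] back edge [650.1 -66.1  75. ]
```

View pics/w2c.png

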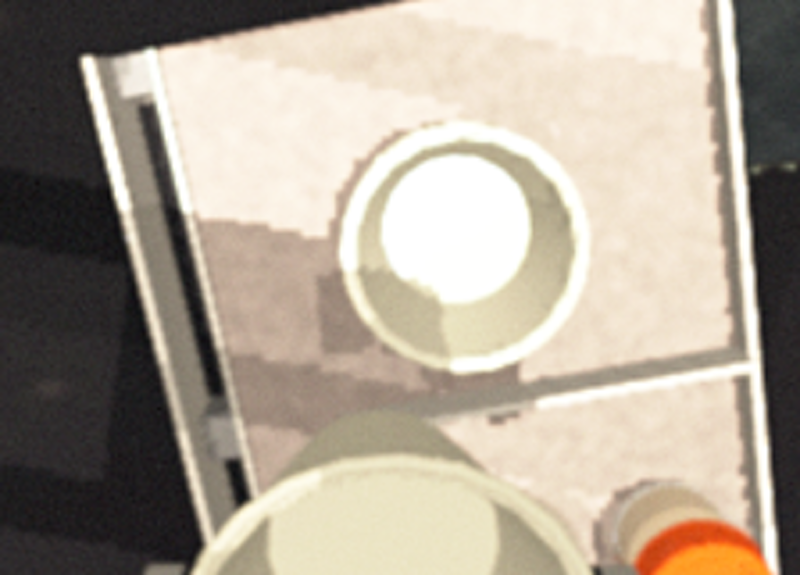

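>>> drive_tool:
  xyz:
    - [0,10,5]
    - [0,18,9]
    - [0,9,4.5]
    - [10,0,0]
    - [25,0,0]
    - [25,0,0]
    - [20,0,0]
    - [12,0,0]
    - [0,0,0]
    - [0,0,0]
  twist: [0,0,0,0,0,0,0,0,0,0]

```text
time_s: 7.0
eef_pos: [562.3, -23.6, 159.7]
eef_rot: [[0.0, 0.003, 1.0], [-0.0, 1.0, -0.003], [-1.0, -0.0, 0.0]]
wrist_force: [-1.0, 0.2, 0.5]
grip_width: 54.1
```

>>> drive_tool:
  xyz:
    - [3,0,0]
    - [3,0,0]
    - [1,0,0]
    - [0,0,0]
    - [0,0,0]
  twist: [0,0,0,0,0]

```text
time_s: 7.5
eef_pos: [562.3, -23.5, 152.5]
eef_rot: [[0.0, 0.003, 1.0], [-0.0, 1.0, -0.003], [-1.0, -0.0, 0.0]]
wrist_force: [0.9, -0.5, 0.2]
grip_width: 54.0
```

>>> drive_tool:
  xyz:
    - [2,0,0]
    - [2,0,0]
    - [0,0,0]
    - [0,0,0]
  twist: [0,0,0,0]

```text
time_s: 7.9
eef_pos: [562.1, -23.5, 148.1]
eef_rot: [[-0.0, 0.003, 1.0], [0.0, 1.0, -0.003], [-1.0, 0.0, -0.0]]
wrist_force: [0.6, 0.6, -0.5]
grip_width: 53.9
```

>>> drive_tool:
  xyz:
    - [1,0,0]
    - [1,0,0]
    - [0,0,0]
    - [0,0,0]
  twist: [0,0,0,0]

```text
time_s: 8.3
eef_pos: [562.2, -23.5, 146.3]
eef_rot: [[-0.0, 0.003, 1.0], [0.0, 1.0, -0.003], [-1.0, 0.0, -0.0]]
wrist_force: [0.3, 0.1, -0.7]
grip_width: 53.8
```

>>> drive_tool:
  xyz:
    - [1,0,0]
    - [1,0,0]
    - [0,0,0]
    - [0,0,0]
  twist: [0,0,0,0]

```text
time_s: 8.7
eef_pos: [562.2, -23.6, 144.3]
eef_rot: [[-0.0, 0.003, 1.0], [-0.0, 1.0, -0.003], [-1.0, -0.0, -0.0]]
wrist_force: [-0.0, -0.5, 0.3]
grip_width: 54.1
```

>>> drive_tool:
  xyz:
    - [1,0,0]
    - [0,0,0]
    - [0,0,0]
  twist: [0,0,0]

```text
time_s: 9.0
eef_pos: [562.7, -23.6, 144.0]
eef_rot: [[0.001, 0.003, 1.0], [-0.0, 1.0, -0.003], [-1.0, -0.0, 0.001]]
wrist_force: [-1.2, -0.2, 4.9]
grip_width: 54.0
```

>>> drive_tool:
  xyz:
    - [0,0,0]
    - [0,0,0]
    - [0,0,0]
    - [0,0,0]
    - [0,0,0]
  twist: [0,0,0,0,0]
  claw: 0.9

```text
time_s: 9.5
eef_pos: [562.1, -23.5, 143.1]
eef_rot: [[-0.0, 0.003, 1.0], [0.0, 1.0, -0.003], [-1.0, 0.0, -0.0]]
wrist_force: [-0.3, 0.3, 0.3]
grip_width: 76.8
```

>>> drive_tool:
  xyz:
    - [-5,0,0]
    - [-15,0,0]
    - [-35,0,0]
    - [-40,0,0]
    - [-15,0,0]
    - [0,-20,0]
    - [0,-40,0]
    - [0,-10,0]
    - [0,0,0]
    - [0,0,0]
  twist: [0,0,0,0,0,0,0,0,0,0]

```text
time_s: 10.5
eef_pos: [562.0, -93.1, 253.5]
eef_rot: [[0.0, 0.004, 1.0], [0.001, 1.0, -0.004], [-1.0, 0.001, 0.0]]
wrist_force: [-0.2, -0.6, -0.6]
grip_width: 76.8
```

Run:
```python
from h import *
s=robot.get_state();print(s["time_s"],s["eef_pos"],s["eef_rot"][:,2],s["grip_width"],s["wrist_force"])
i=robot.camera_info("wrist");f=robot.grab_frame("wrist");np.save("w3.npy",i,allow_pickle=True)
a=f[:300,100:500,::-1]
cv2.imwrite("pics/w3.png",cv2.resize(a,(800,600),interpolation=2))
```

```text
10.5 [561.98610524 -93.07356121 253.46248944] [ 9.99993476e-01 -3.61194836e-03  2.80976170e-05] 76.79570485355073 [-0.19714571 -0.62361356 -0.60831231]
```

View pics/w3.png

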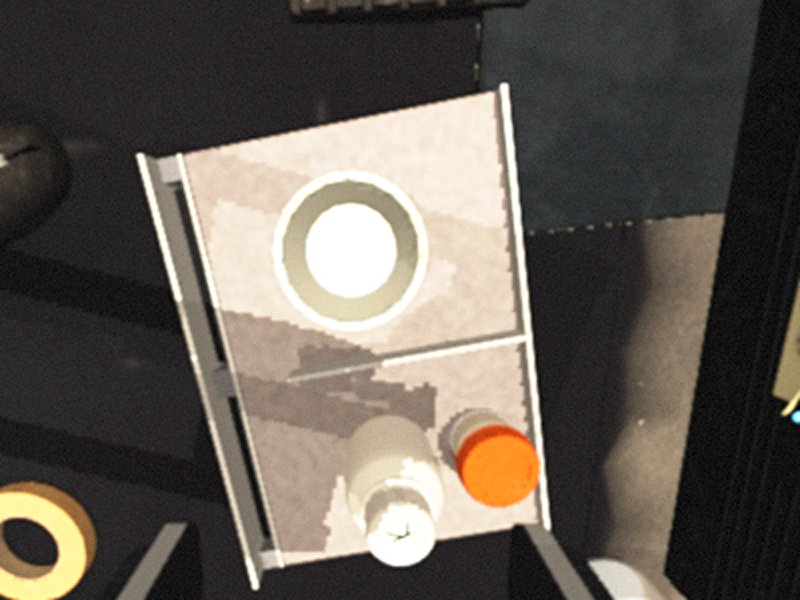

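Run:
```python
from h import *
i=np.load("w3.npy",allow_pickle=True).item()
P=lambda x,y,z:onz("wrist",100+x/2,y/2,z,i)[:2]
print("cup rim",P(273,251,141),P(429,251,141),P(350,170,141),P(350,332,141))
L,R=P(143,156,70),P(255,586,70);d=L-R;print(L,R,np.linalg.norm(d))
yw=np.arctan2(-d[0],d[1]);c,s=np.cos(yw),np.sin(yw);Rm=np.array([[c,-s],[s,c]])
o=(L+R)/2-Rm@[-76.5,0];print("yaw",yw,"origin",o)
I=lambda p,z:np.round(Rm.T@(np.array(p)-o),1)
print("stack riser",I((561.9,-23.5),0))
for nm,x,y,z in[("slot bar top L",178,183,58),("bar bot L",217,360,58),("block mid",226,380,60),("bar top R",230,400,58),("bar bot R",266,540,58),("backL",503,87,75),("backR",547,528,75),("divider front",290,379,75),("chan back",180,155,50)]:
    print(nm,I(P(x,y,z),z))
for sy in(55,60): print("slot",sy,o+Rm@[-76.5,sy])
```

```text
cup rim [531.6 -21.7] [591.2 -21.8] [561.2   6.9] [560.9 -52.7]
[462.6  19.8] [ 503.4 -214.3] 237.62880717623443
yaw 0.17255133726531807 origin [558.36396876 -84.11522885]
stack riser [13.9 59.1]
slot bar top L [-66.4 105.9]
bar bot L [-68.9  15.3]
block mid [-66.2   3.9]
bar top R [-67.2  -8. ]
bar bot R [-66.5 -96.3]
backL [ 93.3 117.3]
backR [  95.3 -107.9]
divider front [-29.4   1.6]
chan back [-63.9 119.4]
slot 55 [473.55670048 -43.06675449]
slot 60 [472.69821871 -38.1410049 ]
```

>>> drive_tool:
  xyz:
    - [0,20,-6]
    - [0,40,-12]
    - [0,46,-13.7]
    - [0,46,-13.7]
    - [0,46,-13.7]
    - [0,46,-13.7]
    - [0,46,-13.7]
    - [0,46,-13.7]
    - [0,40,-12]
    - [0,26,-8]
    - [0,9.7,-4]
    - [10,0,0]
    - [30,0,0]
    - [30,0,0]
    - [30,0,0]
    - [10,0,0]
    - [0,0,0]
    - [0,0,0]
  twist: [0,0,0,0,0,0,0,0,0,0,0,0.1,0.117,0,0,0,0,0]
  claw: 0.7

```text
time_s: 12.35
eef_pos: [439.7, 318.8, 144.7]
eef_rot: [[0.001, 0.218, 0.976], [0.001, 0.976, -0.218], [-1.0, 0.001, 0.001]]
wrist_force: [0.2, 0.9, 1.1]
grip_width: 59.7
```

Run:
```python
from h import *
s=robot.get_state();print(s["time_s"],s["eef_pos"],s["eef_rot"][:,2],s["grip_width"])
i=robot.camera_info("wrist");f=robot.grab_frame("wrist");np.save("w4.npy",i,allow_pickle=True)
cv2.imwrite("pics/w4.png",cv2.resize(f[:,:,::-1],(800,600)))
```

```text
12.35 [439.65513264 318.84972935 144.72873322] [ 0.97590411 -0.21819724  0.00106821] 59.68046772832788
```

View pics/w4.png

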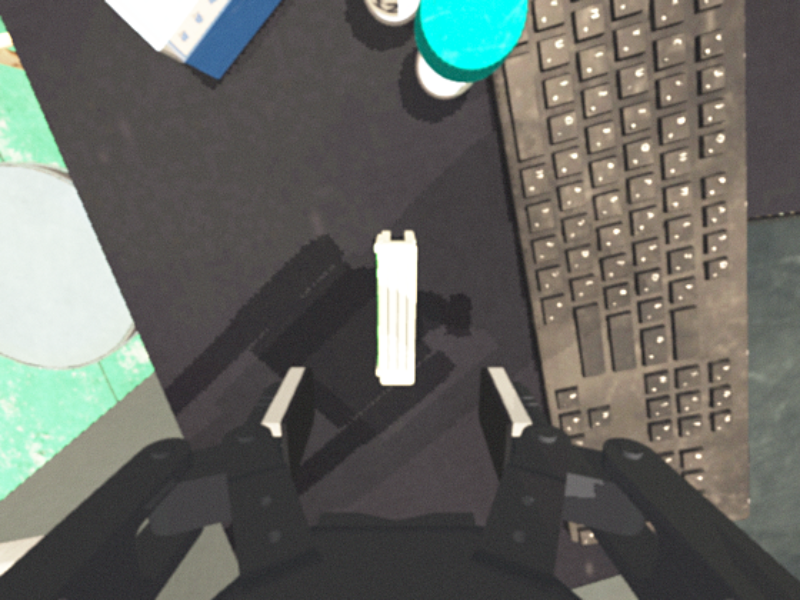

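>>> drive_tool:
  xyz:
    - [15,0,0]
    - [30,0,0]
    - [30,0,0]
    - [16,0,0]
    - [8,0,0]
    - [0,0,0]
    - [0,0,0]
  twist: [0,0,0,0,0,0,0]

```text
time_s: 13.1
eef_pos: [439.8, 319.0, 45.3]
eef_rot: [[0.001, 0.218, 0.976], [0.001, 0.976, -0.218], [-1.0, 0.001, 0.001]]
wrist_force: [0.3, 0.1, 0.5]
grip_width: 59.9
```

>>> drive_tool:
  xyz:
    - [0,0,0]
    - [0,0,0]
    - [0,0,0]
    - [0,0,0]
    - [0,0,0]
    - [0,0,0]
    - [0,0,0]
    - [0,0,0]
    - [0,0,0]
    - [0,0,0]
  twist: [0,0,0,0,0,0,0,0,0,0]
  claw: 0
  force: 60

```text
time_s: 14.1
eef_pos: [439.7, 318.9, 45.3]
eef_rot: [[0.001, 0.218, 0.976], [0.001, 0.976, -0.218], [-1.0, 0.001, 0.001]]
wrist_force: [-0.8, 0.2, 6.6]
grip_width: 17.9
```

Run:
```python
from h import *
i=np.load("w4.npy",allow_pickle=True).item()
a,b=onz("wrist",397*.7,245*.7,54,i),onz("wrist",397*.7,385*.7,54,i);print(a,b,(a+b)/2,np.linalg.norm(a-b))
s=robot.get_state();print(s["joints"],s["eef_pos"],s["wrist_force"])
```

```text
[449.2 357.6  54. ] [432. 280.  54.] [440.6 318.8  54. ] 79.48333158593695
[ 5.33098759e-01  1.74256260e-01  1.83036354e+00 -3.78018058e-06
  1.13537836e+00  7.53134994e-01] [439.72883949 318.92637081  45.29910629] [-0.77928913  0.17129213  6.64502786]
```

>>> drive_tool:
  xyz:
    - [-10,0,0]
    - [-25,0,0]
    - [-30,0,0]
    - [-25,0,0]
    - [-5,0,0]
    - [0,-20,-1.5]
    - [0,-40,-3.1]
    - [0,-40,-3.1]
    - [0,-40,-3.1]
    - [0,-40,-3.1]
    - [0,-40,-3.1]
    - [0,-40,-3.1]
    - [0,-40,-3.1]
    - [0,-40,-3.1]
    - [0,-14,-1]
    - [0,-5.5,-0.4]
    - [0,0,0]
    - [0,0,0]
  twist: [0,0,-0.13,-0.13,-0.13,0,0,0,0,0,0,0,0,0,0,0,0,0]

```text
time_s: 15.9
eef_pos: [472.4, -39.3, 139.2]
eef_rot: [[-0.0, -0.17, 0.985], [0.001, 0.985, 0.17], [-1.0, 0.001, -0.0]]
wrist_force: [-0.2, 0.1, -0.6]
grip_width: 18.0
```

Run:
```python
from h import *
s=robot.get_state();print(s["time_s"],s["eef_pos"],s["eef_rot"],s["grip_width"],s["wrist_force"])
i=robot.camera_info("wrist");f=robot.grab_frame("wrist");np.save("w5.npy",i,allow_pickle=True)
g=robot.grab_frame("side");sc=robot.grab_frame("scene")
C=np.zeros((600,800,3),np.uint8)
C[:315,:420]=cv2.resize(f,(420,315),interpolation=3)
C[:450,420:]=cv2.resize(g[90:240,240:367],(380,450),interpolation=2)
C[315:,:420]=cv2.resize(sc[140:243,260:412],(420,285),interpolation=2)
cv2.imwrite("pics/w5.png",C[:,:,::-1])
```

```text
15.9 [472.44635438 -39.30561164 139.24149953] [[-3.40643060e-04 -1.70066766e-01  9.85432483e-01]
 [ 5.75113869e-04  9.85432344e-01  1.70066941e-01]
 [-9.99999777e-01  6.24668012e-04 -2.37872933e-04]] 18.026780273681908 [-0.1539825   0.0691367  -0.64383574]
```

View pics/w5.png

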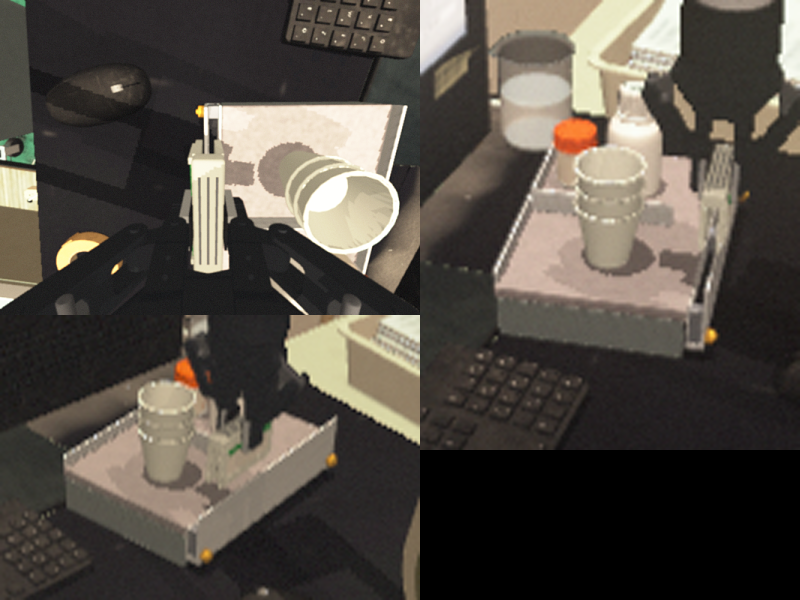

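>>> drive_tool:
  xyz:
    - [7,0,0.8]
    - [10,0,0]
    - [6,0,0]
    - [4,0,0]
    - [4,0,0]
    - [0,0,0]
  twist: [0,0,0,0,0,0]

```text
time_s: 16.65
eef_pos: [472.9, -40.3, 107.5]
eef_rot: [[-0.001, -0.169, 0.986], [0.0, 0.986, 0.169], [-1.0, 0.0, -0.001]]
wrist_force: [-0.4, -0.8, -0.9]
grip_width: 18.0
```

Run:
```python
from h import *
s=robot.get_state();print(s["time_s"],s["eef_pos"],s["wrist_force"],s["torque"])
i=robot.camera_info("wrist");f=robot.grab_frame("wrist")
# expected pixels of lip top points
d=np.array([-.17,.985])
for k in (50,62): print(k,proj("wrist",[*(np.array([473.3,-40])+d*k),70],i))
cv2.imwrite("pics/w6.png",cv2.resize(f[100:300,180:380,::-1],(600,600),interpolation=2))
```

```text
16.65 [472.91476741 -40.29247332 107.5400788 ] [-0.36399243 -0.78742264 -0.89180225] [0.02968695 0.02141684 0.03101826]
50 [276.790048 169.525817]
62 [276.78133899 147.169834  ]
```

View pics/w6.png

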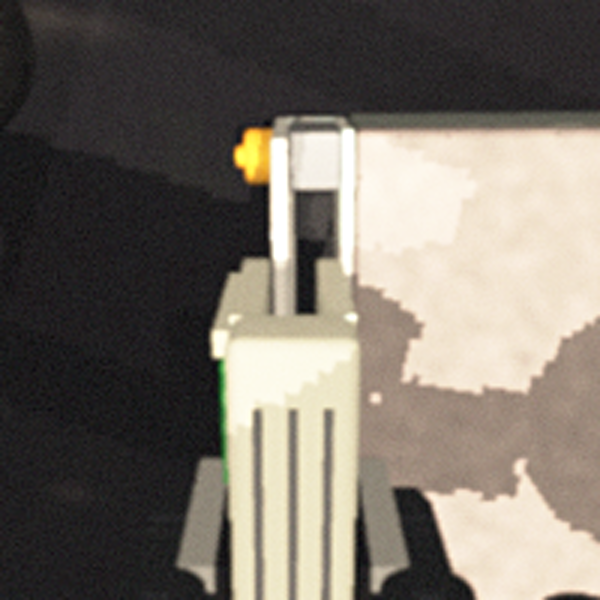

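>>> drive_tool:
  xyz:
    - [0,1,-1]
    - [0,1,-0.8]
    - [5,0,0]
    - [5,0,0]
    - [5,0,0]
    - [5,0,0]
    - [2,0,0]
    - [0,0,0]
  twist: [0,0,0,0,0,0,0,0]

```text
time_s: 17.5
eef_pos: [470.8, -38.6, 85.7]
eef_rot: [[-0.001, -0.169, 0.986], [0.0, 0.986, 0.169], [-1.0, 0.0, -0.001]]
wrist_force: [0.3, -0.5, -0.5]
grip_width: 18.0
```

>>> drive_tool:
  xyz:
    - [2,0,0]
    - [2,0,0]
    - [2,0,0]
    - [0,0,0]
    - [0,0,0]
  twist: [0,0,0,0,0]

```text
time_s: 18.0
eef_pos: [471.4, -38.7, 80.6]
eef_rot: [[0.0, -0.169, 0.986], [-0.0, 0.986, 0.169], [-1.0, -0.0, 0.0]]
wrist_force: [-0.6, 0.5, 2.1]
grip_width: 18.3
```

>>> drive_tool:
  xyz:
    - [2,0,0]
    - [2,0,0]
    - [0,0,0]
    - [0,0,0]
  twist: [0,0,0,0]

```text
time_s: 18.4
eef_pos: [471.5, -38.7, 76.5]
eef_rot: [[0.001, -0.169, 0.986], [-0.0, 0.986, 0.169], [-1.0, -0.0, 0.001]]
wrist_force: [-1.0, -0.5, 4.5]
grip_width: 17.8
```

>>> drive_tool:
  xyz:
    - [1,0,0]
    - [1,0,0]
    - [0,0,0]
    - [0,0,0]
  twist: [0,0,0,0]

```text
time_s: 18.8
eef_pos: [471.6, -38.7, 75.2]
eef_rot: [[0.001, -0.169, 0.986], [-0.0, 0.986, 0.169], [-1.0, -0.0, 0.0]]
wrist_force: [-3.0, 0.5, 13.3]
grip_width: 18.1
```

>>> drive_tool:
  xyz:
    - [1,0,0]
    - [0,0,0]
    - [0,0,0]
    - [0,0,0]
    - [0,0,0]
  twist: [0,0,0,0,0]

```text
time_s: 19.3
eef_pos: [471.6, -38.7, 75.1]
eef_rot: [[0.0, -0.169, 0.986], [-0.0, 0.986, 0.169], [-1.0, -0.0, 0.0]]
wrist_force: [-9.1, 0.7, 22.3]
grip_width: 17.9
```

Run:
```python
from h import *
s=robot.get_state();print(s["time_s"],s["eef_pos"],s["wrist_force"],s["torque"],np.abs(s["dq"]).max())
f=robot.grab_frame("wrist");g=robot.grab_frame("side");sc=robot.grab_frame("scene")
C=np.zeros((600,800,3),np.uint8)
C[:315,:420]=cv2.resize(f,(420,315),interpolation=3)
C[:450,420:]=cv2.resize(g[90:240,240:367],(380,450),interpolation=2)
C[315:,:420]=cv2.resize(sc[140:243,260:412],(420,285),interpolation=2)
cv2.imwrite("pics/w7.png",C[:,:,::-1])
```

```text
19.3 [471.62823297 -38.71402701  75.0925936 ] [-9.1384049   0.70506578 22.25399763] [ 0.24129017  1.64502787 -0.02288419] 0.0011094446818761682
```

View pics/w7.png

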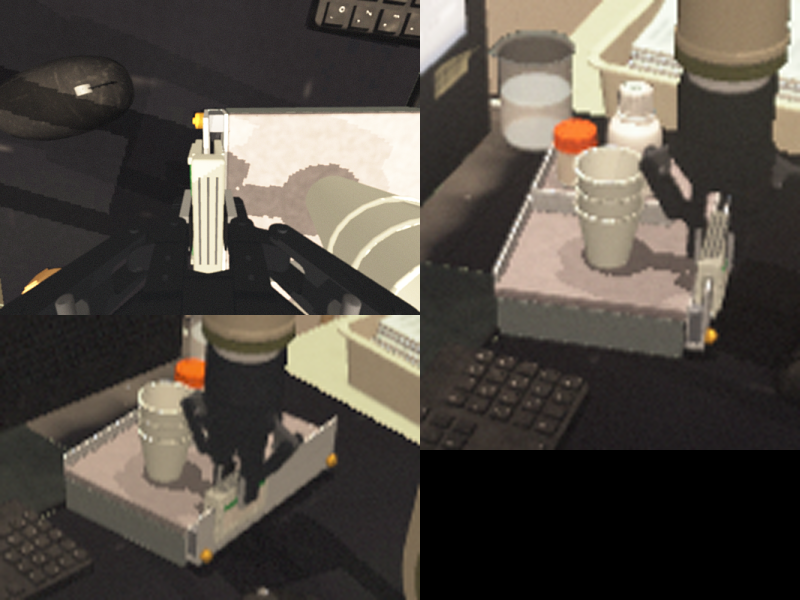

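```bash
python3 -c "
from bench import robot
print(robot.sign_off()); s=robot.get_state(); print(s['eef_pos'],s['wrist_force'],s['grip_width'])"
```

```text
the job is handed in; nothing more can be done
None
the job is handed in; nothing more can be done
```

The loose cup is nested in the left-bay stack and released. The label holder is pressed home over the lip in front of those cups, card outward, and the arm is still holding it. I handed the job in at about 19 s; sign-off gives no verdict.

- **Cup:** it seated at the expected height for a three-cup stack. In the pictures taken after release the stack is upright and concentric to about 1 mm.
- **Holder:** the spring started to push back at tool height 81 mm and the head met the lip at about 75 mm, both as expected. At the end the tool read 75.1 mm with 22 N of downward push, still and gripped at 18 mm (nominal 19 mm).
- **Bystanders:** nothing on the riser looked moved in the last picture. The tubes were outside that view, but the arm stayed well clear of them.
- **Disagreement in the lip position:** the last close-up put the lip about 2 mm nearer the robot than my earlier measurement. I shifted the holder by that amount before pressing. About 9 N of sideways force remained at the end, so it may be leaning lightly on the lip, but it measured square.

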